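# Park the planter dolly on its jack

### The job

Push the loose plywood pad squarely under the raised foot of the planter dolly's jack, so that the whole foot will land on it, then wind the jack's crank clockwise until the foot stands firmly on the pad and the crank turns clearly heavier, because the foot is taking weight. Stop there: the dolly must not be jacked up off its wheels or shoved about, and the two cups and the stone around it stay where they are.

Things in the scene. Friction and masses are not known exactly. Their poses are not given: they have to be found in the camera images.
- dolly: Low steel planter dolly, 24 kg, on four braked 60 mm castors. Origin on the table straight below the jack's vertical axis, z up. Its deck (300 wide along x) runs from 60 to 460 mm along +y; planter box from 120 mm on, 201 high, leaves to 250. Near castors at x +-115, y 135. At negative y there is only the jack itself, its turning crank and its foot.
- jack_head (a point): Top centre of the jack's aluminium gear head (56 x 56 mm, 187 to 225 mm above the table), on the jack's axis. Under it a 35 mm tube down to 94 mm, then the foot: a round steel plate, 64 mm across, on the same axis. Its underside starts anywhere from 50 to 80 mm above the table (not measured) and goes down 25 mm per clockwise turn of the crank (seen from above), up the other way.
- grip (a point): Middle of the crank's upright black sleeve: 29 mm thick, spins freely, 245 to 305 mm above the table (this point 275). It circles the jack's axis at 75 mm radius and starts at any angle; crank arm below 245 mm. Free turning takes 6 to 7 N here; the push then grows by 1 N per 19 N on the foot, to 12 N or so when the dolly's near end starts to lift. It stays where left.
- pad: Loose plain plywood block, 110 mm along its x, 140 mm along its y, 25 mm thick, 0.27 kg, lying flat on the table on the dolly's -y side. Origin at the centre of its underside.
- cup_a: Empty clear plastic cup, 92 mm across the rim, 115 high, standing beyond the pad. Origin at the centre of its base. Stays where it is.
- cup_b: Empty clear plastic cup like the other, standing between the robot and the jack. Stays where it is.
- cobble: Flat grey river stone, 74 mm across, 37 high, lying near the jack on the far side from the robot. Origin at the centre of its underside. Stays where it is.

How it is judged:
By the outcome, as a careful person would: the job done as asked, in the order asked, and still so for the second after the job is handed in, with the robot touching nothing.
It also fails if it takes over 72 s, if anything falls off the work surface, if the arm or the gripper's body presses on something with over 40 N, if the wrist force passes 120 N, or if a joint passes its speed limit or range.

### The arm

A 6-joint arm with a two-finger parallel gripper is mounted at the origin on the work surface. World frame = base frame: x ahead of the robot, y to its left, z up, the work surface at z = 0. Lengths are in mm, angles in rad, forces in N, time in s.
With the tool pointing down it reaches from about 350 to 875 mm from the base axis. Payload 4.2 kg.
Tool frame: the origin (TCP) lies between the finger pads; the fingertips stand 11 mm ahead of it and the grasp point (between the pads) lies 8 mm behind it; z points along the fingers, y is the direction in which the jaws open and shut (so a half turn about z gives the same grasp; the last joint's range is limited). The gripper opens to 85 mm and grips with 20 to 120 N. Pads are 22 mm wide; open, the fingers measure 114 mm over their backs; the gripper's body (76 mm by 85 mm) begins 54 mm behind the grasp point. The pads swing forward as they close: fully open they stand 13 mm farther back than shut.
Start: joints at [-0.917, 0.385, 0.008, 0, -1.194, -0.259], TCP at [240.403, -576.893, 242.312] pointing down, gripper open.
Joint ranges: [-3.14, 3.14], [-1.21, 2.06], [-1.07, 1.41], [-3.16, 2.05], [-2.99, -0.16], [-3.1, 3.1]. Speed limits (rad/s): [2.79, 2.79, 3.14, 3.14, 3.14, 3.14].

### API

Orientations are given as a unit quaternion [x, y, z, w].
In Python, from bench import * gives the robot as it stands. The module is installed in compiled form; this text tells all that it offers.
- The arm moves only by the tool drive_tool, never from a script. Its argument "increments" is a list of rows, each a list of 3 entries, a list of its own where there are three numbers: the gripper command: -1 is shut, 1 is fully open, values between are in proportion, then the shift along the tool's x, y, z scaled (see below), then the turn about the tool's z scaled (see below). In form: [[hand, [tx, ty, tz], turn], ...]. A call has 1 to 20 rows; each row shifts and turns the commanded pose from where the row before left it, along the tool's axes as they then stand; what a row does not reach is not made up. The controller multiplies each number of a shift by 0.3 m and each number of a turn by 2 rad. A row lasts 1/8 s, in which the tool goes at most 62.5 mm and 10.7 degrees, less where a joint would pass 70% of its speed; a pose out of reach is approached as far as the arm can. A call with a number of a shift or a turn outside -1 to 1 is refused whole. A call with a gripper value outside its range is refused whole. The fingers move at their own pace and stop on an object; the grip force is fixed at half the most. Time passes only in rows, so rows that do not move let the fingers close. It gives the time, the measured TCP pose, the force and the opening at its end, in the units of the state.
- read_state(): the state, without advancing time (a new reading comes with each control period).
- get_image(name): name is "scene" or "top" or "wrist"; returns the picture (384x512x3 uint8, red, green, blue); there is no depth.
- calibration(name): a dict with "fovy" (degrees; the focal length in pixels is half the picture's height over the tangent of half this angle, whatever the lens; pixels are square), "cx", "cy" (the principal point, pixels), "R" (3x3) and "t" (3): a world point X has camera coordinates R X + t. Camera axes: x right, y down, z forward; pixel columns grow to the right and rows downward; lengths in mm; the calibration is good to about 2 mm. A picture is of the moment at which its call begins: read the wrist's pose just before it. calibration takes no time and is no camera call; for the wrist camera it gives the pose at the moment of the call.
- job_done(): hands the job in, once; it reports no verdict.
The state is a dict: "clock": time; "joints": joint angles; "joint_vel": joint speeds; "joint_efforts": joint torques, N m; "position": TCP position; "ee_rot": TCP orientation; "contact_force": force on the tool from outside, world axes, zero at the start; "wrist_torque": the same for the moment, N m; "gripper_width": finger opening in mm.
Only numpy, scipy, OpenCV 4.12 (cv2) and the standard library are available. Lean on these libraries where they do the work, as an engineer would, in place of code of your own. Each camera call takes 0.05 s, during which the arm holds its last target.

## Working session

There is one attempt and no reset: what is moved stays moved. The work goes in short steps, Python scripts to look and compute and a tool call to move; the robot and the scene stay as the last step left them, time stands still between calls to the robot, and variables do not carry over. Pictures are saved under pics/ and viewed, and the job is handed in when it is done.

Besides the shell and the picture viewer there is one more tool, called after ">>>" as name(argument=value, ...) on one line, values as JSON. drive_tool: Moves the arm, as the interface text tells. Shifts and turns lie within -1 to 1; 1 stands for 0.3 m of shift or 2 rad of turn. Its arguments: {"type":"object","properties":{"increments":{"type":"array"}},"required":["increments"]}

```bash
mkdir -p pics; ls; python3 - <<'E'
from bench import *
import cv2
s=read_state()
for k,v in s.items(): print(k,v)
for n in ["scene","top","wrist"]:
    c=calibration(n); print(n,c)
    cv2.imwrite(f"pics/{n}0.png",get_image(n)[:,:,::-1])
E
```

```text
pics
clock 0.0
joints [-9.17386499e-01  3.85557502e-01  6.61250510e-03 -5.35723918e-04
 -1.19400812e+00 -2.58597435e-01]
joint_vel [-0.00010019 -0.00017135  0.00129125  0.001881   -0.00131815 -0.00104555]
joint_efforts [-3.13798428e-04 -3.92288804e+01  1.88395053e+01  4.18612406e+00
 -4.66976737e-03  1.12224930e-05]
position [ 240.19961785 -576.37918317  241.21033382]
ee_rot [-1.96029538e-01  9.80597366e-01  1.07783952e-03 -2.51360078e-04]
contact_force [-0.23566052  0.8272695   0.25527201]
wrist_torque [ 0.0727802  -0.00382302 -0.04620681]
gripper_width 85.04477394609617
scene {'fovy': 57.333023894934875, 'cx': 253.42488342112574, 'cy': 188.83362950337326, 'R': array([[-0.73449733,  0.67859906, -0.00412091],
       [ 0.56420575,  0.60728432, -0.55935465],
       [-0.37707498, -0.41316954, -0.82891821]]), 't': array([ 480.26535131, -201.14939803, 1008.21333822])}
top {'fovy': 44.67076207237673, 'cx': 262.3072939016878, 'cy': 189.4343511383139, 'R': array([[-0.02691662, -0.99960837, -0.00765549],
       [-0.99504165,  0.02752561, -0.09557436],
       [ 0.09574765,  0.005045  , -0.99539285]]), 't': array([-33.97189883, 586.18724086, 919.899619  ])}
wrist {'fovy': 69.74601920612972, 'cx': 253.99030633235378, 'cy': 193.9484145189353, 'R': array([[-0.38442793,  0.92315296,  0.00194346],
       [ 0.88229763,  0.36679357,  0.2949803 ],
       [ 0.27159908,  0.11511338, -0.95550136]]), 't': array([624.60851866, -38.64465712, 379.95879492])}
```

View pics/scene0.png

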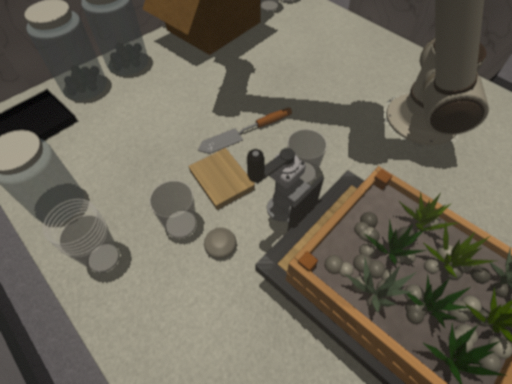

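View pics/top0.png

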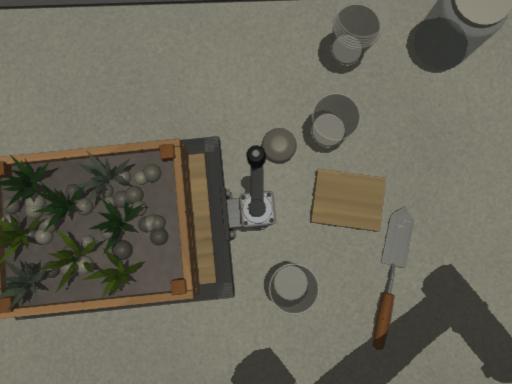

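View pics/wrist0.png

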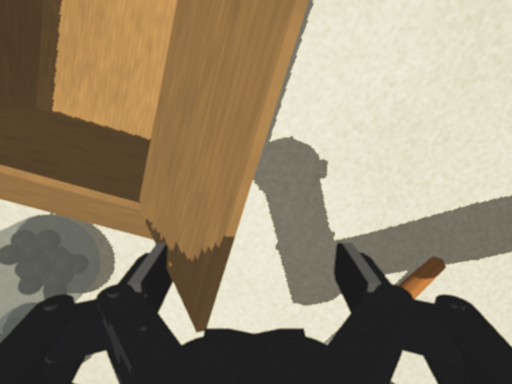

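The top view (rows toward the robot, left = +y) shows the jack head near (258,208), the grip near (256,155), the pad near (348,200), cup_b near (292,287), cup_a near (330,125) and the cobble near (279,146). I'll measure these next.

```bash
cat > h.py <<'E'
from bench import *
import numpy as np, cv2
def ray(n,u,v,c=None):
    c=c or calibration(n); f=192/np.tan(np.radians(c['fovy']/2))
    R=np.array(c['R']);t=np.array(c['t'])
    d=R.T@np.array([(u-c['cx'])/f,(v-c['cy'])/f,1.]); return -R.T@t,d
def onz(n,u,v,z,c=None):
    o,d=ray(n,u,v,c); return o+d*(z-o[2])/d[2]
def proj(n,X,c=None):
    c=c or calibration(n); f=192/np.tan(np.radians(c['fovy']/2))
    p=np.array(c['R'])@np.array(X,float)+c['t']; return np.array([f*p[0]/p[2]+c['cx'],f*p[1]/p[2]+c['cy']])
def tri(a,b):
    # a,b: (name,u,v)
    o1,d1=ray(*a);o2,d2=ray(*b);d1/=np.linalg.norm(d1);d2/=np.linalg.norm(d2)
    s=np.linalg.lstsq(np.c_[d1,-d2],o2-o1,rcond=None)[0]
    p,q=o1+s[0]*d1,o2+s[1]*d2; return (p+q)/2,np.linalg.norm(p-q)
def crop(img,x0,y0,x1,y1,k,fn):
    cv2.imwrite(fn,cv2.resize(img[y0:y1,x0:x1,::-1],None,fx=k,fy=k,interpolation=cv2.INTER_CUBIC))
E
python3 - <<'E'
from h import *
t=cv2.imread('pics/top0.png')[:,:,::-1];s=cv2.imread('pics/scene0.png')[:,:,::-1]
crop(t,200,90,400,240,4,'pics/tc.png'); crop(s,140,110,340,260,4,'pics/sc.png')
for nm,im in (('top',t),('scene',s)):
    h=cv2.cvtColor(np.ascontiguousarray(im),cv2.COLOR_RGB2HSV)
    m=cv2.inRange(h,(8,70,60),(30,255,255))
    m=cv2.morphologyEx(m,cv2.MORPH_OPEN,np.ones((3,3)))
    for c in cv2.findContours(m,0,2)[0]:
        if 800<cv2.contourArea(c)<8000:
            r=cv2.minAreaRect(c);print(nm,r,cv2.contourArea(c))
            for p in cv2.boxPoints(r): print(p,onz(nm,*p,25).round(1))
E
```

```text
top ((348.0152893066406, 199.63536071777344), (70.24501037597656, 54.121036529541016), 7.594643592834473) 3639.5
[309.62445 221.81657] [ 517.  -143.7   25. ]
[316.77728 168.1703 ] [ 625.8 -162.3   25. ]
[386.40613 177.45415] [ 602.8 -303.1   25. ]
[379.2533  231.10042] [ 494.6 -283.1   25. ]
top ((199.62571716308594, 218.44558715820312), (130.85400390625, 21.61408805847168), 85.03025817871094) 2255.5
[183.19138 154.20074] [662.4 110.4  25. ]
[204.72421 152.32834] [665.1  66.1  25. ]
[216.06006 282.69043] [400.8  47.5  25. ]
[194.52722 284.56284] [398.2  90.6  25. ]
top ((91.24234008789062, 228.0093994140625), (161.55166625976562, 200.03594970703125), 84.0938491821289) 4799.0
[-16.5565  157.95412] [666.2 521.8  25. ]
[182.41762 137.37056] [697.5 111.6  25. ]
[199.04118 298.0647 ] [371.5  81.9  25. ]
[6.7062378e-02 3.1864825e+02] [341.5 478.8  25. ]
scene ((476.13043212890625, 233.15902709960938), (82.28684997558594, 13.559988021850586), 31.551382064819336) 907.0
[437.52145 217.4079 ] [274.3 206.4  25. ]
[444.6169  205.85248] [234.9 201.1  25. ]
[514.7394  248.91016] [222.1 360.5  25. 
[... 229 characters left out ...]
 -12.1  25. ]
[531.77563 285.428  ] [275.4 420.   25. ]
[428.42972 404.37335] [609.8 390.3  25. ]
scene ((221.9620361328125, 176.333984375), (56.162044525146484, 46.23249053955078), 55.304847717285156) 2198.5
[186.97205 166.40398] [ 604.2 -300.    25. ]
[224.98404 140.088  ] [ 477.3 -302.3   25. ]
[256.95203 186.26399] [ 516.6 -135.9   25. ]
[218.94003 212.57997] [ 630.8 -141.8   25. ]
scene ((168.5999755859375, 9.199995040893555), (52.493804931640625, 36.68241500854492), 18.434947967529297) 1185.5
[137.89998   18.299994] [ 330.7 -960.1   25. ]
[149.49998  -16.500002] [  161.7 -1142.5    25. ]
[1.9929997e+02 9.9996567e-02] [  93.9 -907.3   25. ]
[187.69997   34.899994] [ 261.6 -755.7   25. ]
```

View pics/tc.png

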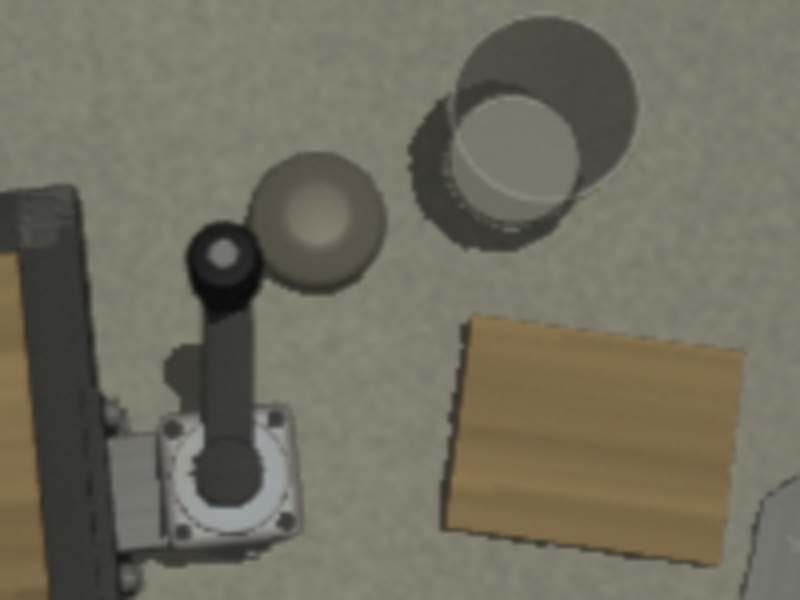

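View pics/sc.png

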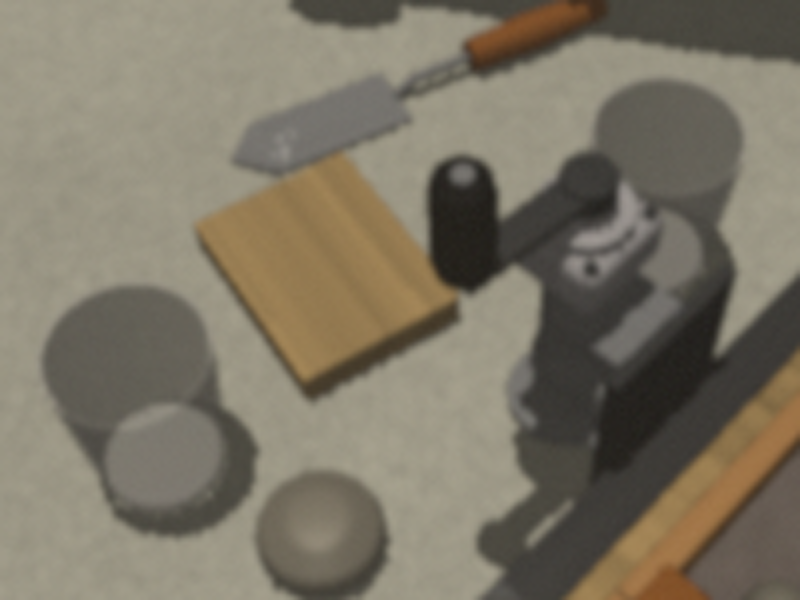

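```bash
python3 - <<'E'
from h import *
T=lambda u,v:(200+u/4,90+v/4)
S=lambda u,v:(140+u/4,110+v/4)
print('head corners');P=[onz('top',*T(*p),225) for p in [(160,414),(288,404),(301,534),(171,548)]]
for p in P:print(p.round(1))
H=np.mean(P,0);print(H)
e=(P[1]-P[0]+P[2]-P[3])/2; e2=(P[0]-P[3]+P[1]-P[2])/2
print('edge -y dir',np.linalg.norm(e),np.degrees(np.arctan2(e[1],e[0])),np.linalg.norm(e2),np.degrees(np.arctan2(e2[1],e2[0])))
print('crank hub top',onz('top',*T(229,472),240))
g=onz('top',*T(225,256),305);print('grip top',g, np.linalg.norm((g-H)[:2]), np.degrees(np.arctan2(*(g-H)[1::-1])))
print('tri grip',tri(('top',*T(223,253)),('scene',*S(462,174))))
Q=[onz('top',*T(*p),25) for p in [(472,316),(743,350),(720,565),(445,530)]]
for p in Q:print(p.round(1))
print('pad c',np.mean(Q,0),[np.linalg.norm(Q[i]-Q[i-1]).round(1) for i in range(4)])
d=(Q[1]-Q[0]+Q[2]-Q[3])/2;print('pad long ang',np.degrees(np.arctan2(d[1],d[0])))
print('cobble',onz('top',*T(318,223),18))
print('cupa base',onz('top',*T(513,158),2),'rim',onz('top',*T(547,108),115))
print('cupb base',onz('top',290,284,2),'rim',onz('top',293,287,115))
# deck edge
for p in [(75,188),(122,598)]:print('deck',onz('top',*T(*p),100))
E
```

```text
head corners
[560.5 -15.  225. ]
[563.1 -66.4 225. ]
[511.  -70.1 225. ]
[506.9 -18.2 225. ]
[535.38473914 -42.43055082 225.        ]
edge -y dir 51.769615351010984 -86.25407443840004 53.00559821062903 3.7077316012899266
crank hub top [535.65658222 -42.32139656 240.        ]
grip top [609.99303916 -44.00048976 305.        ] 74.62481584807304 -1.205463766600848
tri grip (array([610.00133405, -42.50795565, 307.17664197]), np.float64(2.2036383478394366))
[ 624.1 -164.7   25. ]
[ 602.8 -301.8   25. ]
[ 494.2 -284.5   25. ]
[ 515.5 -146.9   25. ]
pad c [ 559.15262954 -224.48491345   25.        ] [np.float64(110.0), np.float64(138.7), np.float64(109.9), np.float64(139.3)]
pad long ang -98.81932038609547
cobble [675.7204098 -87.8799571  18.       ]
cupa base [ 710.55291081 -192.1753335     2.        ] rim [ 708.60437121 -192.955777    115.        ]
cupb base [ 391.91980593 -101.163127      2.        ] rim [ 398.38030523 -100.98549187  115.        ]
deck [680.1845488   29.51248067 100.        ]
deck [486.46590904  11.18306995 100.        ]
```

```bash
python3 - <<'E'
from h import *
t=cv2.imread('pics/top0.png')[:,:,::-1]
crop(t,300,150,450,270,5,'pics/tw.png')
c=calibration('wrist'); s=read_state()
o=-np.array(c['R']).T@c['t']; print('cam',o, 'tcp',s['position'])
from scipy.spatial.transform import Rotation as Ro
R=Ro.from_quat(s['ee_rot']).as_matrix(); print(R.T@(o-s['position'])); print(R.round(3))
for k in [(402,207),(388,217),(412,220),(385,262)]: print(onz('top',*k,5).round(1))
E
```

```text
cam [ 171.0322871  -606.21537145  373.3827364 ] tcp [ 240.24728503 -576.5293563   241.45738325]
[  75.32627732   -0.56410837 -131.9162915 ]
[[-0.923 -0.385 -0.001]
 [-0.385  0.923  0.002]
 [ 0.     0.002 -1.   ]]
[ 542.8 -337.3    5. ]
[ 523.  -307.3    5. ]
[ 515.5 -356.3    5. ]
[ 431.4 -296.4    5. ]
```

View pics/tw.png

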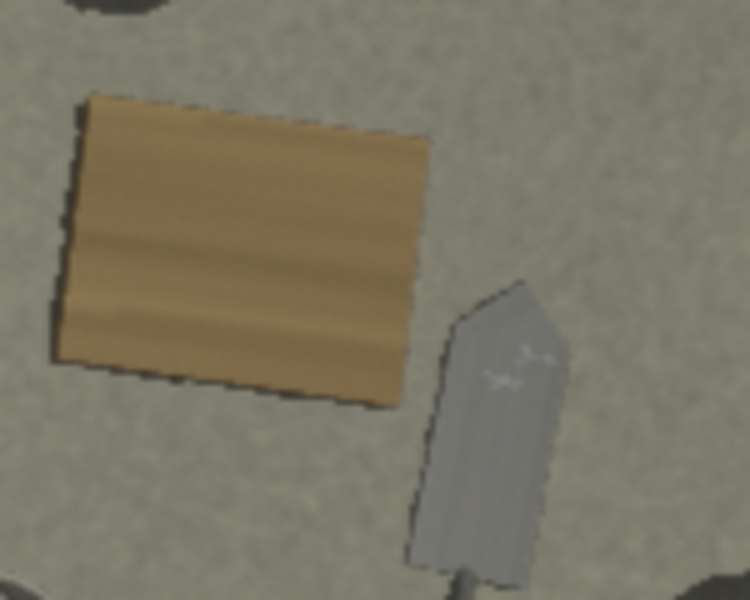

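The trowel (tip near px (403,207), world (542,-337)) lies close to the pad's near end, so I'll start the push with shut fingers on the free half of that end. First I turn and shut the tool.

>>> drive_tool(increments=[[-1, [0, 0, 0], -0.08], [-1, [0, 0, 0], -0.08], [-1, [0, 0, 0], -0.08], [-1, [0, 0, 0], -0.08], [-1, [0, 0, 0], -0.08], [-1, [0, 0, 0], -0.08], [-1, [0, 0, 0], -0.08]])

```text
clock: 1.02
position: [240.3, -576.7, 241.8]
ee_rot: [-0.689, 0.725, 0.0, 0.0]
contact_force: [0.5, 0.3, -0.4]
gripper_width: 0.0
```

```bash
cat >> h.py <<'E'
from scipy.spatial.transform import Rotation as Ro
def plan(x,y,z,yaw=None):
    s=read_state(); R=Ro.from_quat(s['ee_rot']).as_matrix()
    a=np.degrees(np.arctan2(R[1,0],R[0,0]))%360
    d=R.T@(np.array([x,y,z])-s['position'])
    print('clk',round(s['clock'],2),'pos',s['position'].round(1),'yaw',a.round(2),'F',s['contact_force'].round(2),'w',round(s['gripper_width'],1))
    print('tool d mm',d.round(1),'scaled',(d/300).round(3),'' if yaw is None else ('turn scaled',round(-np.radians(yaw-a)/2,4)))
E
python3 -c "
from h import *
plan(572,-330,150,270)"
```

```text
clk 1.02 pos [ 240.3 -576.7  241.8] yaw 267.09 F [ 0.5   0.33 -0.39] w 0.0
tool d mm [-263.1 -318.8   91.9] scaled [-0.877 -1.063  0.306] ('turn scaled', np.float64(-0.0254))
```

>>> drive_tool(increments=[[-1, [-0.11, -0.133, 0.038], 0], [-1, [-0.11, -0.133, 0.038], 0], [-1, [-0.11, -0.133, 0.038], 0], [-1, [-0.11, -0.133, 0.038], 0], [-1, [-0.11, -0.133, 0.038], 0], [-1, [-0.11, -0.133, 0.038], 0], [-1, [-0.11, -0.133, 0.038], 0], [-1, [-0.11, -0.133, 0.038], 0], [-1, [0, 0, 0], 0]])

```text
clock: 2.15
position: [575.7, -328.5, 149.0]
ee_rot: [-0.689, 0.725, 0.001, -0.0]
contact_force: [-0.8, -0.2, 0.6]
gripper_width: 0.0
```

```bash
python3 -c "
from h import *
plan(572,-330,14,267)
im=get_image('wrist'); crop(im,0,0,512,384,1,'pics/w1.png')"
```

```text
clk 2.15 pos [ 575.7 -328.5  149. ] yaw 267.04 F [-0.84 -0.25  0.61] w 0.0
tool d mm [  1.9   3.3 135. ] scaled [0.006 0.011 0.45 ] ('turn scaled', np.float64(0.0003))
```

View pics/w1.png

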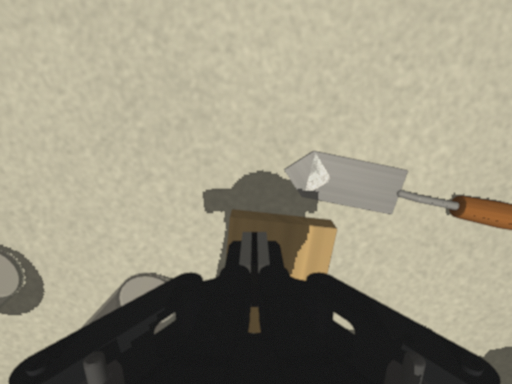

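The wrist view shows the shut fingers above the pad's end, about 30 mm clear of the trowel tip at (287,168). Next I go down and push.

>>> drive_tool(increments=[[-1, [0, 0, 0.15], 0], [-1, [0, 0, 0.15], 0], [-1, [0, 0, 0.1], 0], [-1, [0, 0, 0.045], 0], [-1, [-0.03, 0, 0], 0]])

```text
clock: 2.82
position: [573.6, -323.0, 17.4]
ee_rot: [-0.686, 0.727, 0.0, -0.0]
contact_force: [0.4, 0.4, -0.3]
gripper_width: -0.3
```

>>> drive_tool(increments=[[-1, [-0.03, 0, 0], 0], [-1, [-0.03, 0, 0], 0], [-1, [-0.03, 0, 0], 0], [-1, [-0.03, 0, 0], 0], [-1, [0, 0, 0], 0]])

```text
clock: 3.45
position: [576.2, -285.1, 17.6]
ee_rot: [-0.687, 0.726, 0.001, -0.0]
contact_force: [-0.6, -0.5, -0.3]
gripper_width: -0.1
```

```bash
cat >> h.py <<'E'
def padq(fn=None):
    im=get_image('top')
    h=cv2.cvtColor(np.ascontiguousarray(im),cv2.COLOR_RGB2HSV)
    m=cv2.inRange(h,(8,70,60),(30,255,255)); m[:, :225]=0
    m=cv2.morphologyEx(m,cv2.MORPH_OPEN,np.ones((3,3)))
    c=max(cv2.findContours(m,0,2)[0],key=cv2.contourArea)
    P=np.array([onz('top',*p[0],25)[:2] for p in c],np.float32)
    r=cv2.minAreaRect(P); print('pad rect',r); print(cv2.boxPoints(r).round(1).tolist())
    if fn: crop(im,225,100,425,250,4,fn)
E
python3 -c "
from h import *
padq('pics/t1.png'); plan(572,-280,14,267)"
```

```text
pad rect ((541.357177734375, -240.54217529296875), (56.779266357421875, 87.12307739257812), 87.51329040527344)
[[496.6000061035156, -267.0], [583.5999755859375, -270.79998779296875], [586.0999755859375, -214.10000610351562], [499.1000061035156, -210.3000030517578]]
clk 3.5 pos [ 575.9 -285.4   17.3] yaw 266.82 F [-0.02  0.48  0.13] w -0.2
tool d mm [-5.1  4.2  3.3] scaled [-0.017  0.014  0.011] ('turn scaled', np.float64(-0.0016))
```

View pics/t1.png

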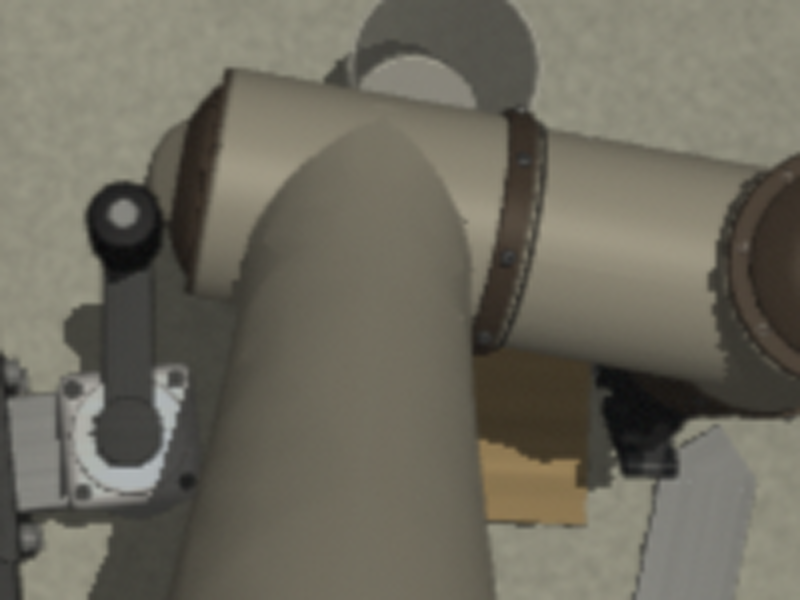

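```bash
python3 -c "
from h import *
print(read_state()['joints'].round(3))
crop(get_image('scene'),60,0,512,339,1.7,'pics/s1.png')"
```

```text
[-0.209  0.639 -0.186 -0.001 -0.747  0.154]
```

View pics/s1.png

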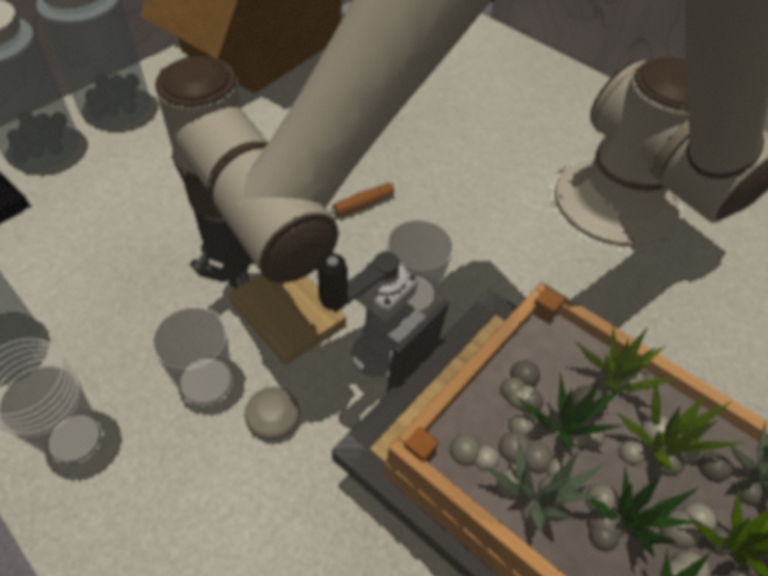

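```bash
python3 -c "
from h import *
T=lambda u,v:(225+u/4,100+v/4); S=lambda u,v:(60+u/1.7,0+v/1.7)
print('cap ctr',tri(('top',*T(200,183)),('scene',*S(299,247))))
print('rim top',tri(('top',*T(231,70)),('scene',*S(270,268))))
print('far brown joint right', tri(('top',*T(775,260)),('scene',*S(197,80))))
print('shoulder', onz('top',*T(178,190),300), onz('top',*T(231,70),300),onz('top',*T(192,290),300))
"
```

```text
cap ctr (array([621.19147383, -72.11864537, 309.61821955]), np.float64(2.257185545121045))
rim top (array([658.44918968, -79.72852245, 305.57010356]), np.float64(11.25886789264396))
far brown joint right (array([ 582.37075806, -259.18580642,  369.47509543]), np.float64(10.401200439562947))
shoulder [619.88892514 -63.44965321 300.        ] [663.84312331 -84.10936166 300.        ] [583.07282146 -67.47434569 300.        ]
```

The barrel of the arm's wrist (cap at about (621,-72,310), lower edge about 270 mm up) lies in line with the crank sleeve (610,-43, top 305). Pushing on from here would hit the sleeve. The wrist picture and the top view agree on this, so I'll back off and swing the crank half a turn, which leaves the foot at least 12 mm above pad height. Then I'll push the pad.

>>> drive_tool(increments=[[1, [0.06, 0, 0], 0], [1, [0.06, 0, -0.1], 0], [1, [0, 0, -0.2], 0], [1, [0, 0, -0.2], 0], [1, [0, 0, -0.2], 0], [1, [0, 0, -0.2], 0], [1, [0, 0, -0.2], 0], [1, [0, 0, -0.05], 0]])

```text
clock: 4.55
position: [574.8, -324.1, 368.3]
ee_rot: [-0.687, 0.727, -0.004, 0.002]
contact_force: [0.3, -0.1, -0.7]
gripper_width: 85.3
```

```bash
python3 -c "
from h import *
plan(610,-43,360,270)
padq('pics/t2.png')"
```

```text
clk 4.55 pos [ 574.8 -324.1  368.3] yaw 266.72 F [ 0.35 -0.08 -0.67] w 85.3
tool d mm [-282.7  -19.     7.6] scaled [-0.942 -0.063  0.025] ('turn scaled', np.float64(-0.0286))
pad rect ((583.3828125, -168.41529846191406), (69.49832916259766, 57.99508285522461), 85.77513122558594)
[[551.9000244140625, -200.89999389648438], [609.7000122070312, -205.1999969482422], [614.9000244140625, -135.89999389648438], [557.0, -131.60000610351562]]
```

View pics/t2.png

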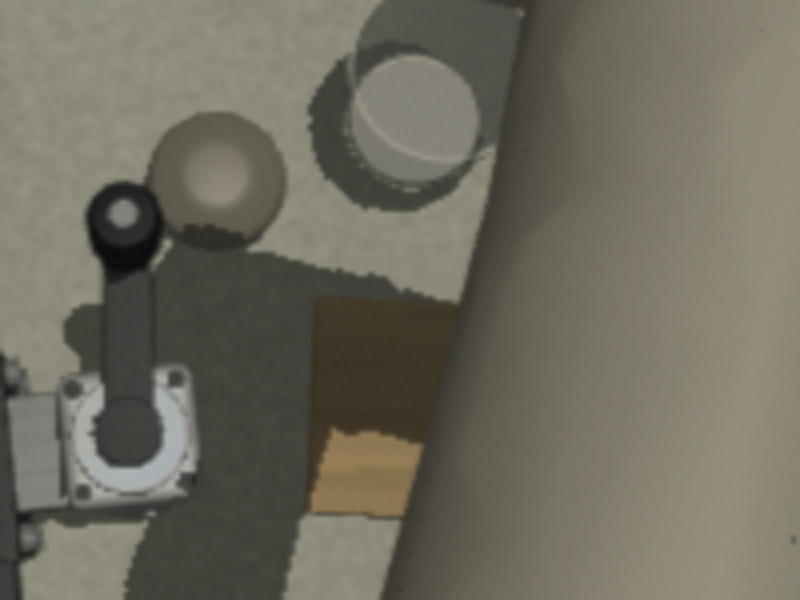

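>>> drive_tool(increments=[[1, [-0.157, -0.01, 0], 0], [1, [-0.157, -0.01, 0], 0], [1, [-0.157, -0.01, 0], 0], [1, [-0.157, -0.01, 0], 0], [1, [-0.157, -0.011, 0], 0], [1, [-0.157, -0.012, 0], 0], [1, [0, 0, 0], 0]])

```text
clock: 5.48
position: [609.0, -38.9, 360.2]
ee_rot: [-0.688, 0.725, 0.002, -0.001]
contact_force: [0.7, -0.9, 0.3]
gripper_width: 85.4
```

```bash
python3 -c "
from h import *
plan(610,-43,275,270)
c=calibration('wrist');im=get_image('wrist');crop(im,0,0,512,384,1.5,'pics/w2.png')
print('expected grip top',proj('wrist',[610,-43,305],c)*1.5)"
```

```text
clk 5.47 pos [609.  -38.9 360.2] yaw 267.0 F [ 0.73 -0.89  0.31] w 85.4
tool d mm [ 4.1 -1.6 85.1] scaled [ 0.014 -0.005  0.284] ('turn scaled', np.float64(-0.0262))
expected grip top [378.51048698 318.58173375]
```

View pics/w2.png

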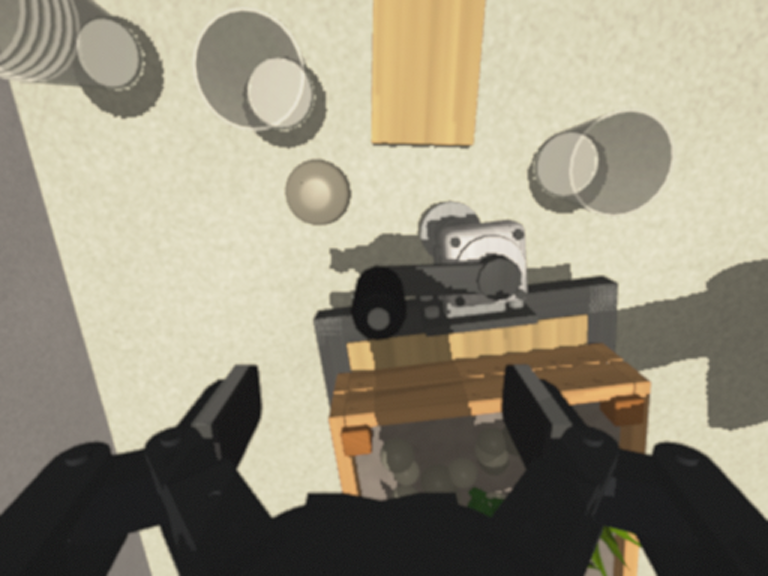

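The wrist view shows the sleeve top at (378,318), where predicted, so I go down and grip.

>>> drive_tool(increments=[[1, [0.014, -0.005, 0.1], 0], [1, [0, 0, 0.1], 0], [1, [0, 0, 0.083], 0], [1, [0, 0, 0], 0], [-1, [0, 0, 0], 0], [-1, [0, 0, 0], 0], [-1, [0, 0, 0], 0], [-1, [0, 0, 0], 0]])

```text
clock: 6.52
position: [610.1, -45.4, 279.0]
ee_rot: [-0.687, 0.727, -0.0, 0.0]
contact_force: [-2.6, -0.2, 3.5]
gripper_width: 27.4
```

```bash
python3 -c "
from h import *
plan(610,-43,275,270)
s=read_state();p=s['position'][:2];ax=np.array([535.5,-42.4])
print(np.linalg.norm(p-ax),np.degrees(np.arctan2(*(p-ax)[::-1])))
R=Ro.from_quat(s['ee_rot']).as_matrix()
# cw half turn, 12 steps of 15 deg, radius 75
a0=np.arctan2(*(p-ax)[::-1]); last=np.array([np.cos(a0),np.sin(a0)])*75
for k in range(1,13):
    q=75*np.array([np.cos(a0-np.radians(15*k)),np.sin(a0-np.radians(15*k))]); d=R.T@np.r_[q-last,0]; last=q; print((d/300).round(4)[:2])
"
```

```text
clk 6.53 pos [610.1 -45.4 279. ] yaw 266.81 F [-2.56 -0.23  3.47] w 27.4
tool d mm [-2.4  0.2  4. ] scaled [-0.008  0.001  0.013] ('turn scaled', np.float64(-0.0279))
74.61974173160452 -2.3422108723242747
[0.0648 0.0076]
[0.0607 0.0241]
[0.0524 0.039 ]
[0.0405 0.0512]
[0.0259 0.0599]
[0.0095 0.0646]
[-0.0076  0.0648]
[-0.0241  0.0607]
[-0.039   0.0524]
[-0.0512  0.0405]
[-0.0599  0.0259]
[-0.0646  0.0095]
```

>>> drive_tool(increments=[[-1, [0.065, 0.008, 0], 0], [-1, [0.061, 0.024, 0], 0], [-1, [0.052, 0.039, 0], 0], [-1, [0.04, 0.051, 0], 0], [-1, [0.026, 0.06, 0], 0], [-1, [0.01, 0.065, 0], 0]])

```text
clock: 7.28
position: [535.1, -119.0, 279.0]
ee_rot: [-0.687, 0.727, -0.004, 0.002]
contact_force: [6.9, -3.7, 0.0]
gripper_width: 27.1
```

```bash
python3 -c "
from h import *
plan(610,-43,275,270)
s=read_state();p=s['position'][:2];ax=np.array([535.5,-42.4])
print(np.linalg.norm(p-ax),np.degrees(np.arctan2(*(p-ax)[::-1])))"
```

```text
clk 7.28 pos [ 535.1 -119.   279. ] yaw 266.8 F [ 6.94 -3.74  0.03] w 27.1
tool d mm [-80.  -70.5   4.5] scaled [-0.267 -0.235  0.015] ('turn scaled', np.float64(-0.028))
76.5629085051029 -90.27215383887533
```

>>> drive_tool(increments=[[-1, [-0.011, 0.065, 0], 0], [-1, [-0.025, 0.061, 0], 0], [-1, [-0.04, 0.052, 0], 0], [-1, [-0.051, 0.04, 0], 0], [-1, [-0.06, 0.026, 0], 0], [-1, [-0.065, 0.008, 0], 0], [1, [0, 0, 0], 0], [1, [0, 0, 0], 0], [1, [0, 0, -0.1], 0], [1, [0, 0, -0.15], 0]])

```text
clock: 8.52
position: [460.4, -38.0, 352.2]
ee_rot: [-0.687, 0.727, 0.001, -0.001]
contact_force: [0.8, 0.5, 0.5]
gripper_width: 85.4
```

```bash
python3 -c "
from h import *
plan(545,-320,365,270)
c=calibration('wrist');im=get_image('wrist');crop(im,0,0,512,384,1.5,'pics/w3.png')
"
```

```text
clk 8.53 pos [460.4 -38.  352.2] yaw 266.76 F [0.78 0.47 0.54] w 85.4
tool d mm [ 276.8 -100.4  -13. ] scaled [ 0.923 -0.335 -0.043] ('turn scaled', np.float64(-0.0283))
```

View pics/w3.png

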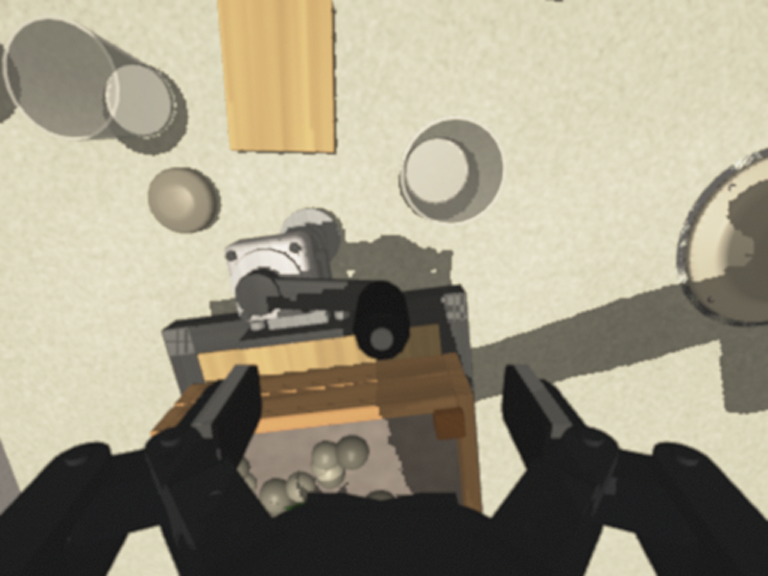

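```bash
python3 -c "
from h import *
a=onz('wrist',231/1.5,151/1.5,25);b=onz('wrist',335/1.5,153/1.5,25)
c=onz('wrist',333/1.5,0,25)
print(a,b,np.linalg.norm(a-b),c,np.degrees(np.arctan2(*(b-c)[1::-1])),np.degrees(np.arctan2(*(a-b)[1::-1])))
g=onz('wrist',381/1.5,339/1.5,305);print('grip',g)
m=(a+b)/2; 
"
```

```text
[ 623.3484575  -135.89074535   25.        ] [ 511.83701458 -127.59637779   25.        ] 111.81949040856975 [ 501.27718495 -268.369874     25.        ] 85.71011111247992 -4.253901843370058
grip [464.820485   -31.88282522 305.        ]
```

```bash
python3 -c "
from h import *
plan(568,-291,150,265.7)
plan(568,-291,15,265.7)
"
```

```text
clk 8.57 pos [463.5 -38.4 360. ] yaw 266.81 F [1.58 0.01 6.13] w 85.8
tool d mm [ 246.4 -116.   211.3] scaled [ 0.821 -0.387  0.704] ('turn scaled', np.float64(0.0097))
clk 8.57 pos [463.5 -38.4 360. ] yaw 266.81 F [1.58 0.01 6.13] w 85.8
tool d mm [ 246.4 -114.6  346.3] scaled [ 0.821 -0.382  1.154] ('turn scaled', np.float64(0.0097))
```

>>> drive_tool(increments=[[-0.18, [0.137, -0.064, 0], 0], [-0.18, [0.137, -0.064, 0], 0], [-0.18, [0.137, -0.064, 0], 0.01], [-0.18, [0.137, -0.064, 0], 0], [-0.18, [0.137, -0.064, 0.1], 0], [-0.18, [0.137, -0.065, 0.12], 0], [-0.18, [0, 0, 0.15], 0], [-0.18, [0, 0, 0.15], 0], [-0.18, [0, 0, 0], 0], [-0.18, [0, 0, 0], 0]])

```text
clock: 9.82
position: [561.0, -292.0, 198.6]
ee_rot: [-0.68, 0.733, -0.002, 0.0]
contact_force: [0.6, -0.5, 0.4]
gripper_width: 35.1
```

```bash
python3 -c "
from h import *
plan(568,-291,15,265.7)
c=calibration('wrist');im=get_image('wrist');crop(im,0,0,512,384,1.5,'pics/w4.png')
import pickle;pickle.dump(c,open('c4.pkl','wb'))
crop(get_image('top'),225,100,425,250,4,'pics/t4.png')
"
```

```text
clk 9.82 pos [ 561.  -292.   198.6] yaw 265.67 F [ 0.64 -0.5   0.37] w 35.1
tool d mm [ -1.8  -6.4 183.6] scaled [-0.006 -0.021  0.612] ('turn scaled', np.float64(-0.0003))
```

View pics/w4.png

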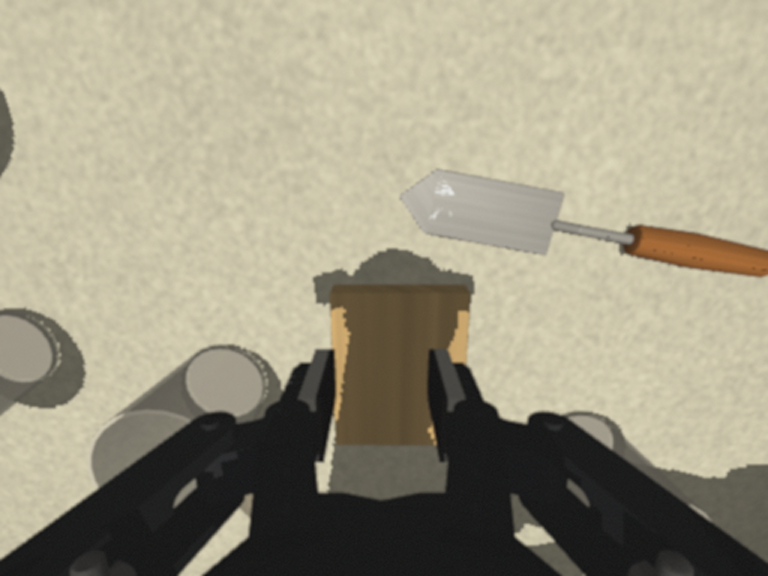

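View pics/t4.png

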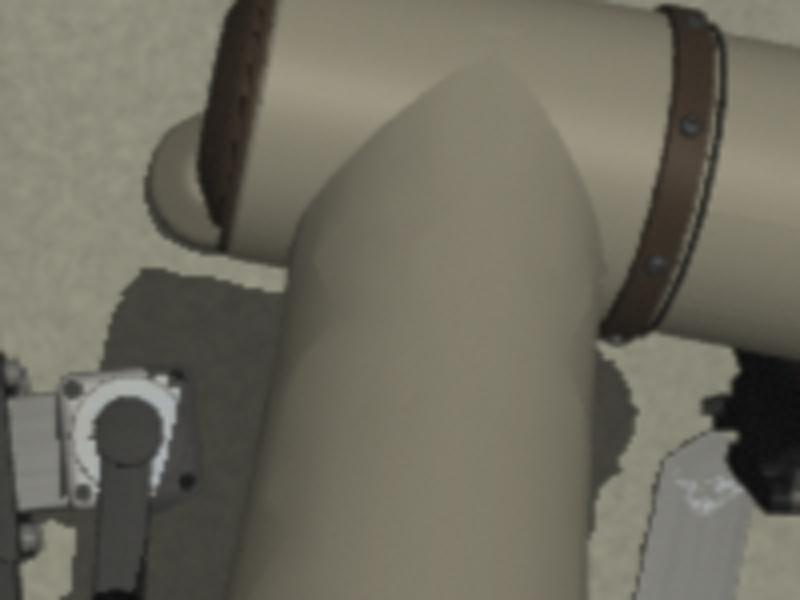

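```bash
python3 -c "
from h import *
import pickle;c=pickle.load(open('c4.pkl','rb'))
for v,z in ((285,0),(293,25)):
  a=onz('wrist',331/1.5,v/1.5,z,c);b=onz('wrist',470/1.5,v/1.5,z,c)
  print(a,b,np.linalg.norm(a-b))
a=onz('wrist',337/1.5,444/1.5,25,c);b=onz('wrist',439/1.5,444/1.5,25,c);print('far end',a,b)
print('trowel tip',onz('wrist',401/1.5,197/1.5,4,c),onz('wrist',428/1.5,234/1.5,4,c))
"
```

```text
[ 604.90911995 -274.49225349    0.        ] [ 489.43410957 -265.82065067    0.        ] 115.80014989928482
[ 601.8750977  -275.10606874   25.        ] [ 494.49578409 -267.04770218   25.        ] 107.68126235760546
far end [ 611.99067985 -137.28580852   25.        ] [ 523.18200805 -130.71468105   25.        ]
trowel tip [ 542.49006821 -342.00616191    4.        ] [ 522.90254614 -311.75113218    4.        ]
```

>>> drive_tool(increments=[[-0.18, [-0.012, 0.008, 0.15], 0], [-0.18, [0, 0, 0.15], 0], [-0.18, [0, 0, 0.15], 0], [-0.18, [0, 0, 0.1], 0], [-0.18, [0, 0, 0.06], 0], [-0.18, [0, 0, 0], 0]])

```text
clock: 10.68
position: [558.0, -287.5, 13.8]
ee_rot: [-0.68, 0.733, -0.0, -0.0]
contact_force: [-0.3, -0.7, 0.1]
gripper_width: 34.9
```

```bash
python3 -c "
from h import *
plan(548,-124,15,273.7)
"
```

```text
clk 10.68 pos [ 558.  -287.5   13.8] yaw 265.66 F [-0.26 -0.7   0.08] w 34.9
tool d mm [-162.3   22.4   -1.2] scaled [-0.541  0.075 -0.004] ('turn scaled', np.float64(-0.0702))
```

>>> drive_tool(increments=[[-0.18, [-0.025, 0, 0], 0], [-0.18, [-0.03, 0.002, 0], -0.007], [-0.18, [-0.035, 0.002, 0], -0.007], [-0.18, [-0.035, 0.002, 0], -0.007], [-0.18, [-0.035, 0.002, 0], -0.007], [-0.18, [-0.035, 0.002, 0], -0.007], [-0.18, [-0.035, 0.002, 0], -0.007], [-0.18, [-0.035, 0.002, 0], -0.007], [-0.18, [-0.035, 0.002, 0], -0.007], [-0.18, [-0.035, 0.002, 0], -0.007], [-0.18, [-0.02, 0.002, 0], -0.007], [-0.18, [0, 0, 0], 0]])

```text
clock: 12.18
position: [553.0, -180.2, 13.3]
ee_rot: [0.73, -0.684, -0.001, 0.0]
contact_force: [-0.2, -0.0, 0.2]
gripper_width: 34.8
```

```bash
python3 -c "
from h import *
plan(548,-124,15,273.7)
crop(get_image('top'),215,90,415,240,4,'pics/t5.png')
crop(get_image('scene'),120,60,390,262,2.9,'pics/s5.png')
c=calibration('wrist');im=get_image('wrist');crop(im,0,0,512,384,1.5,'pics/w5.png')
import pickle;pickle.dump(c,open('c5.pkl','wb'))
"
```

```text
clk 12.18 pos [ 553.  -180.2   13.3] yaw 273.7 F [-0.2  -0.03  0.24] w 34.8
tool d mm [-56.4   1.4  -1.7] scaled [-0.188  0.005 -0.006] ('turn scaled', np.float64(-0.0))
```

View pics/t5.png

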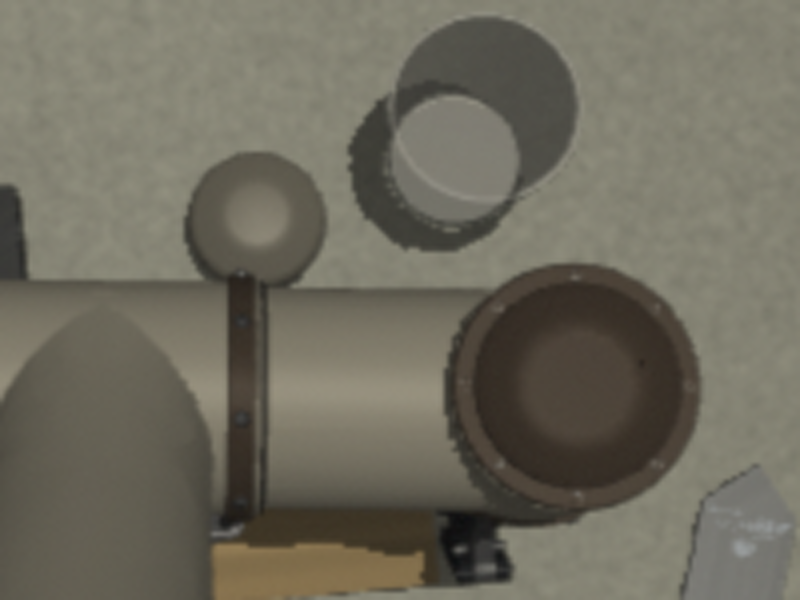

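View pics/s5.png

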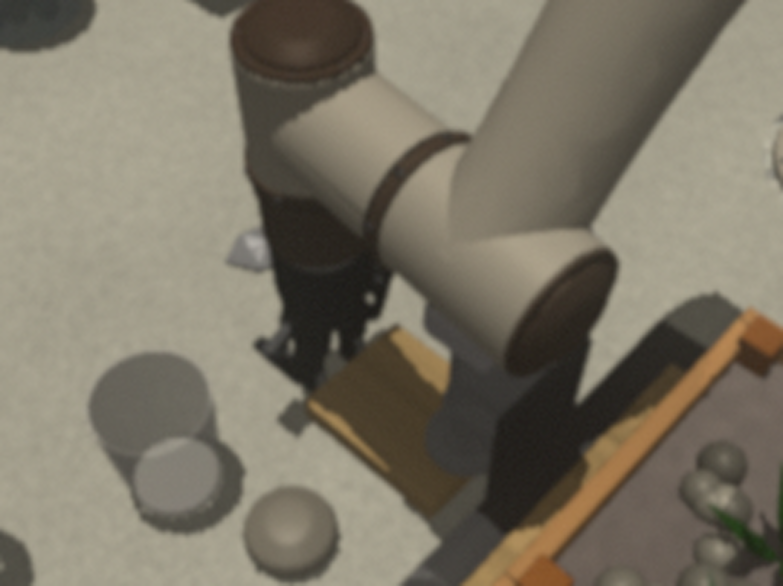

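View pics/w5.png

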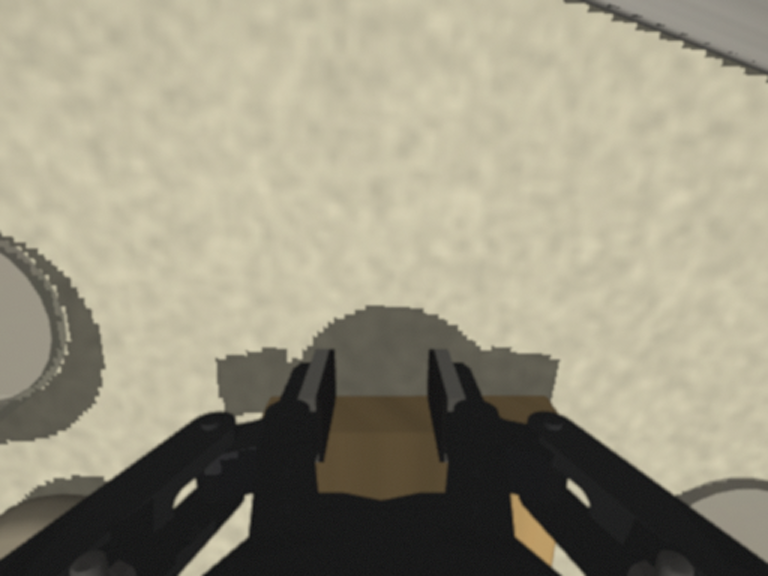

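```bash
python3 -c "
from h import *
import pickle;c=pickle.load(open('c5.pkl','rb'))
a=onz('wrist',335/1.5,396/1.5,0,c);b=onz('wrist',550/1.5,396/1.5,0,c)
print('bottom edge',a,b)
print('top edge',onz('wrist',335/1.5,433/1.5,25,c),onz('wrist',425/1.5,433/1.5,25,c))
print('right corner top',onz('wrist',557/1.5,414/1.5,25,c),'L',onz('wrist',268/1.5,400/1.5,12,c))
"
```

```text
bottom edge [ 570.87659803 -166.73719298    0.        ] [ 485.17798161 -172.10418499    0.        ]
top edge [ 568.30558693 -167.89171133   25.        ] [ 537.70987732 -169.80050126   25.        ]
right corner top [ 494.19696638 -180.00125365   25.        ] L [ 594.34293575 -170.9590671    12.        ]
```

The pad's end is square to the tool: its lower edge runs (268..550, 396) in the wrist view, putting the pad centre at about (537,-99). I push the last 56 mm.

>>> drive_tool(increments=[[-0.18, [-0.03, -0.001, 0], 0], [-0.18, [-0.03, -0.001, 0], 0], [-0.18, [-0.03, -0.001, 0], 0], [-0.18, [-0.03, -0.001, 0], 0], [-0.18, [-0.03, -0.001, 0], 0], [-0.18, [-0.025, 0, 0], 0], [-0.18, [-0.01, 0, 0], 0], [-0.18, [0, 0, 0], 0]])

```text
clock: 13.32
position: [551.8, -125.2, 13.8]
ee_rot: [0.729, -0.684, 0.0, -0.0]
contact_force: [0.6, -0.4, -0.4]
gripper_width: 35.0
```

```bash
python3 -c "
from h import *
plan(548,-124,15,273.7)
c=calibration('wrist');im=get_image('wrist');crop(im,0,0,512,384,1.5,'pics/w6.png')
import pickle;pickle.dump(c,open('c6.pkl','wb'))
"
```

```text
clk 13.32 pos [ 551.8 -125.2   13.8] yaw 273.68 F [ 0.64 -0.36 -0.43] w 35.0
tool d mm [-1.5  3.7 -1.2] scaled [-0.005  0.012 -0.004] ('turn scaled', np.float64(-0.0001))
```

View pics/w6.png

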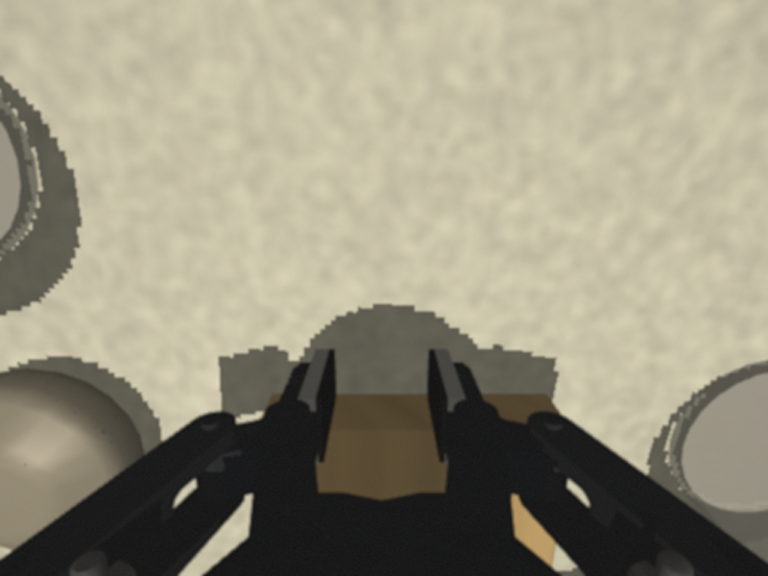

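>>> drive_tool(increments=[[-0.18, [0.05, 0, 0], 0], [0, [0.15, 0, 0], 0], [0.5, [0.05, 0, -0.15], 0], [1, [0, 0, -0.2], 0], [1, [0, 0, -0.2], 0], [1, [0, 0, -0.2], 0], [1, [0, 0, -0.2], 0], [1, [0, 0, -0.2], 0], [1, [0, 0, -0.1], 0], [1, [0, 0, 0], 0], [1, [0, 0, 0], 0]])

```text
clock: 14.75
position: [555.9, -200.8, 387.4]
ee_rot: [0.729, -0.684, -0.001, 0.0]
contact_force: [-0.2, -0.2, -0.1]
gripper_width: 85.6
```

```bash
python3 -c "
from h import *
plan(463,-32,365,273.7)
c=calibration('wrist');im=get_image('wrist');crop(im,0,0,512,384,1.5,'pics/w7.png')
import pickle;pickle.dump(c,open('c7.pkl','wb'))
crop(get_image('top'),215,90,415,240,4,'pics/t7.png')
crop(get_image('scene'),120,60,390,262,2.9,'pics/s7.png')
"
```

```text
clk 14.75 pos [ 555.9 -200.8  387.4] yaw 273.61 F [-0.16 -0.2  -0.06] w 85.6
tool d mm [-174.3   82.    22.8] scaled [-0.581  0.273  0.076] ('turn scaled', np.float64(-0.0008))
```

View pics/w7.png

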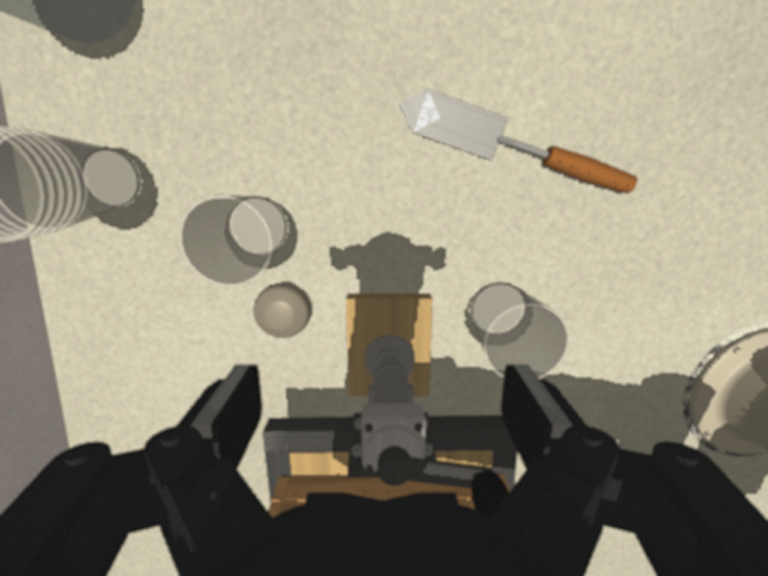

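View pics/s7.png

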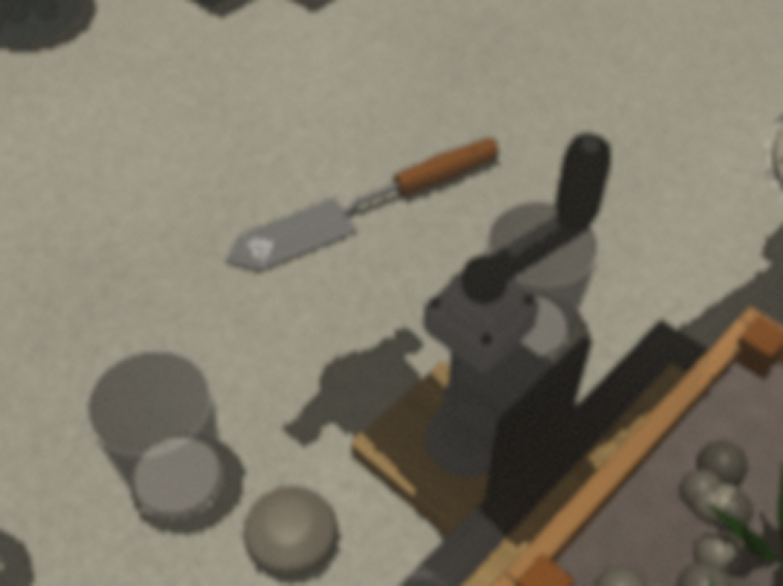

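View pics/t7.png

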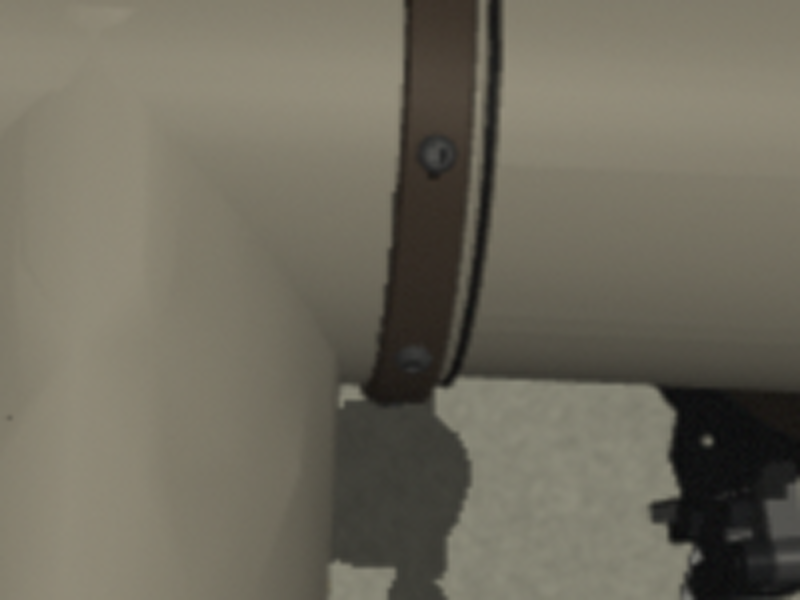

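```bash
python3 -c "
from h import *
import pickle;c=pickle.load(open('c7.pkl','rb'))
W=lambda u,v,z:onz('wrist',u/1.5,v/1.5,z,c)
P=[W(347,297,25),W(432,297,25),W(430,395,25),W(348,395,25)]
for p in P:print(p.round(1))
print('mid',np.mean(P,0),'W',np.linalg.norm(P[0]-P[1]),'L',np.linalg.norm(P[0]-P[3]))
a,b=W(364.5,358,45),W(414,358,45)
for z in (40,50,60,70): 
  a,b=W(364.5,360,z),W(414,360,z);print(z,(a+b)/2,np.linalg.norm(a-b))
print('head pred',proj('wrist',[535.5,-42.4,225],c)*1.5,'foot plate pred',[ (proj('wrist',[535.5,-42.4,z],c)*1.5).round(1) for z in(40,55,70)])
print('cobble',W(282,310,15),'cupa base',W(258,225,2),'cupb',W(498,308,2))
"
```

```text
[ 592.5 -113.    25. ]
[ 485.7 -119.7   25. ]
[474.5  20.   25. ]
[585.7  26.8  25. ]
mid [534.61015368 -46.48228375  25.        ] W 106.93896442251406 L 140.0191172655719
40 [534.24796289 -36.5341464   40.        ] 63.40144073706124
50 [534.81234344 -41.54734756  50.        ] 62.07836586757245
60 [535.37672399 -46.56054873  60.        ] 60.75529099808366
70 [535.94110454 -51.57374989  70.        ] 59.432216128594874
head pred [393.00085205 453.08535961] foot plate pred [array([388.6, 355.8]), array([388.8, 361.2]), array([389.1, 366.9])]
cobble [676.43205852 -86.79422052  15.        ] cupa base [ 708.38030279 -192.9737795     2.        ] cupb [ 393.14918664 -102.51378651    2.        ]
```

The pad is centred at (534.6,-46.5), within 4 mm of the jack axis (535.5,-42.4), and square to it. The cups and the cobble are unmoved. Next is the crank.

>>> drive_tool(increments=[[1, [-0.14, 0.068, 0], 0], [1, [-0.14, 0.068, 0.01], 0], [1, [-0.14, 0.068, 0.03], 0], [1, [-0.14, 0.068, 0.03], 0], [1, [0, 0, 0], 0], [1, [0, 0, 0], 0]])

```text
clock: 15.65
position: [464.5, -38.0, 367.5]
ee_rot: [0.73, -0.684, 0.0, 0.0]
contact_force: [-0.2, -0.0, -0.8]
gripper_width: 85.0
```

```bash
python3 -c "
from h import *
plan(460.5,-39.4,275,273.7)
c=calibration('wrist');im=get_image('wrist');crop(im,0,0,512,384,1.5,'pics/w8.png')
import pickle;pickle.dump(c,open('c8.pkl','wb'))
print(proj('wrist',[460.5,-39.4,305],c)*1.5)
"
```

```text
clk 15.65 pos [464.5 -38.  367.5] yaw 273.7 F [-0.17 -0.03 -0.76] w 85.0
tool d mm [ 1.1  4.  92.5] scaled [0.004 0.013 0.308] ('turn scaled', np.float64(0.0))
[389.43442261 318.86295851]
```

View pics/w8.png

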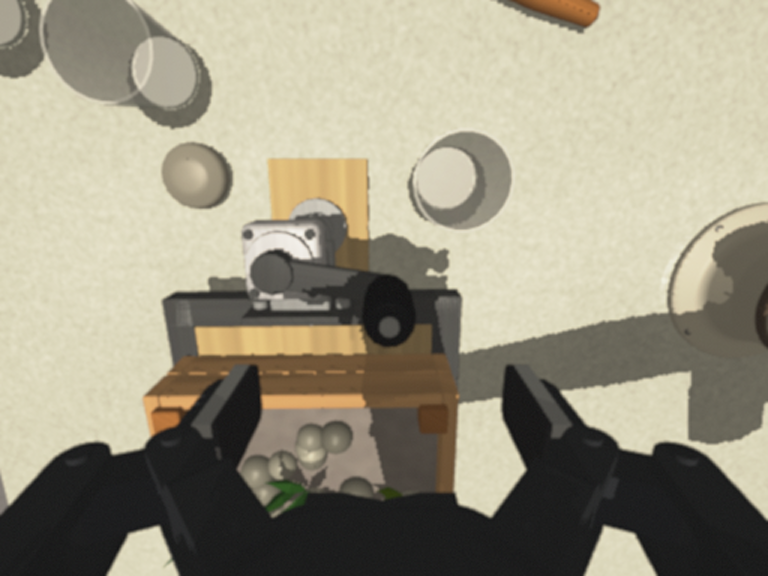

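```bash
python3 -c "
from h import *
import pickle;c=pickle.load(open('c8.pkl','rb'))
g=onz('wrist',389/1.5,326/1.5,305,c);ax=np.array([535.5,-42.4]);print(g,np.linalg.norm(g[:2]-ax),np.degrees(np.arctan2(*(g[:2]-ax)[::-1])))
plan(g[0],g[1],278,273.7)
"
```

```text
[460.44706939 -35.53731077 305.        ] 75.3660327770495 174.77551714810343
clk 15.7 pos [464.7 -38.3 367.5] yaw 273.65 F [-0.52  0.57 -0.63] w 85.5
tool d mm [-3.   4.  89.5] scaled [-0.01   0.013  0.298] ('turn scaled', np.float64(-0.0005))
```

Down onto the sleeve, grip, then plan the circle from the measured pose.

>>> drive_tool(increments=[[1, [-0.01, 0.013, 0.1], 0], [1, [0, 0, 0.1], 0], [1, [0, 0, 0.095], 0], [1, [0, 0, 0], 0], [1, [0, 0, 0], 0]])

```text
clock: 16.32
position: [461.3, -35.7, 280.3]
ee_rot: [0.729, -0.684, 0.001, -0.0]
contact_force: [0.3, 0.3, -0.5]
gripper_width: 85.5
```

>>> drive_tool(increments=[[-1, [0, 0, 0], 0], [-1, [0, 0, 0], 0], [-1, [0, 0, 0], 0], [-1, [0, 0, 0], 0], [-1, [0, 0, 0], 0]])

```text
clock: 16.95
position: [460.4, -35.2, 279.9]
ee_rot: [0.729, -0.684, 0.0, -0.0]
contact_force: [-1.1, 0.9, 3.0]
gripper_width: 27.3
```

```bash
cat >> h.py <<'E'
AX=np.array([535.5,-42.4])
def circ(step,n,tgt=75.,a0=None):
    s=read_state();p=s['position'][:2]; R=Ro.from_quat(s['ee_rot']).as_matrix()
    d=p-AX; am=np.arctan2(d[1],d[0]); f=s['contact_force'][:2]; t=np.array([np.sin(am),-np.cos(am)]) # cw tangent
    print('clk',round(s['clock'],2),'r',np.linalg.norm(d).round(2),'ang',np.degrees(am).round(2),'F tan',(f@t).round(2),'rad',(f@d/np.linalg.norm(d)).round(2),'Fz',s['contact_force'][2].round(2),'w',round(s['gripper_width'],1),'z',s['position'][2].round(1))
    if a0 is None:a0=np.degrees(am)
    l=None
    for k in range(n+1):
        a=np.radians(a0-step*k); q=tgt*np.array([np.cos(a),np.sin(a)])
        if l is not None: print(np.degrees(a).round(1),((R.T@np.r_[q-l,0])/300).round(4)[:2].tolist())
        l=q
E
python3 -c "
from h import *
circ(15,12)"
```

```text
clk 16.95 r 75.45 ang 174.49 F tan 0.83 rad 1.15 Fz 2.95 w 27.3 z 279.9
159.5 [-0.0625, -0.0187]
144.5 [-0.0555, -0.0343]
129.5 [-0.0448, -0.0475]
114.5 [-0.0309, -0.0575]
99.5 [-0.015, -0.0635]
84.5 [0.0019, -0.0652]
69.5 [0.0187, -0.0625]
54.5 [0.0343, -0.0555]
39.5 [0.0475, -0.0448]
24.5 [0.0575, -0.0309]
9.5 [0.0635, -0.015]
-5.5 [0.0652, 0.0019]
```

>>> drive_tool(increments=[[-1, [-0.0625, -0.0185, 0], 0], [-1, [-0.0555, -0.0345, 0], 0], [-1, [-0.045, -0.0475, 0], 0], [-1, [-0.031, -0.0575, 0], 0], [-1, [-0.015, -0.0635, 0], 0], [-1, [0.002, -0.065, 0], 0]])

```text
clock: 17.7
position: [540.8, 33.0, 279.8]
ee_rot: [0.73, -0.684, -0.001, 0.001]
contact_force: [-7.7, -0.1, 7.5]
gripper_width: 27.3
```

```bash
python3 -c "
from h import *
circ(7.5,6)"
```

```text
clk 17.7 r 75.61 ang 85.95 F tan -7.68 rad -0.6 Fz 7.46 w 27.3 z 279.8
78.4 [0.0065, -0.032]
70.9 [0.0107, -0.0309]
63.4 [0.0146, -0.0293]
55.9 [0.0183, -0.0271]
48.4 [0.0217, -0.0245]
40.9 [0.0247, -0.0214]
```

>>> drive_tool(increments=[[-1, [0.007, -0.032, 0], 0], [-1, [0.011, -0.031, 0], 0], [-1, [0.015, -0.029, 0], 0], [-1, [0.0185, -0.027, 0], 0], [-1, [0.022, -0.0245, 0], 0], [-1, [0.025, -0.0215, 0], 0]])

```text
clock: 18.45
position: [592.4, 6.7, 279.9]
ee_rot: [0.73, -0.684, -0.001, 0.0]
contact_force: [-6.7, 3.8, 5.7]
gripper_width: 27.1
```

```bash
python3 -c "
from h import *
circ(7.5,6,a0=39.5)"
```

```text
clk 18.45 r 75.18 ang 40.8 F tan -7.25 rad -2.53 Fz 5.71 w 27.1 z 279.9
32.0 [0.0277, -0.0173]
24.5 [0.0297, -0.0136]
17.0 [0.0313, -0.0096]
9.5 [0.0322, -0.0054]
2.0 [0.0327, -0.0012]
-5.5 [0.0326, 0.0031]
```

>>> drive_tool(increments=[[-1, [0.0275, -0.0175, 0], 0], [-1, [0.0297, -0.0136, 0], 0], [-1, [0.0313, -0.0096, 0], 0], [-1, [0.0322, -0.0054, 0], 0], [-1, [0.0327, -0.0012, 0], 0]])

```text
clock: 19.08
position: [610.1, -37.6, 279.8]
ee_rot: [0.73, -0.684, -0.001, -0.001]
contact_force: [-3.4, 7.4, 5.8]
gripper_width: 27.4
```

```bash
python3 -c "
from h import *
circ(7.5,6,a0=2)
crop(get_image('scene'),200,110,340,215,5,'pics/s9.png')"
```

```text
clk 19.07 r 74.74 ang 3.68 F tan -7.6 rad -2.95 Fz 5.75 w 27.4 z 279.8
-5.5 [0.0326, 0.0031]
-13.0 [0.0319, 0.0073]
-20.5 [0.0306, 0.0114]
-28.0 [0.0289, 0.0153]
-35.5 [0.0266, 0.019]
-43.0 [0.0239, 0.0223]
```

View pics/s9.png

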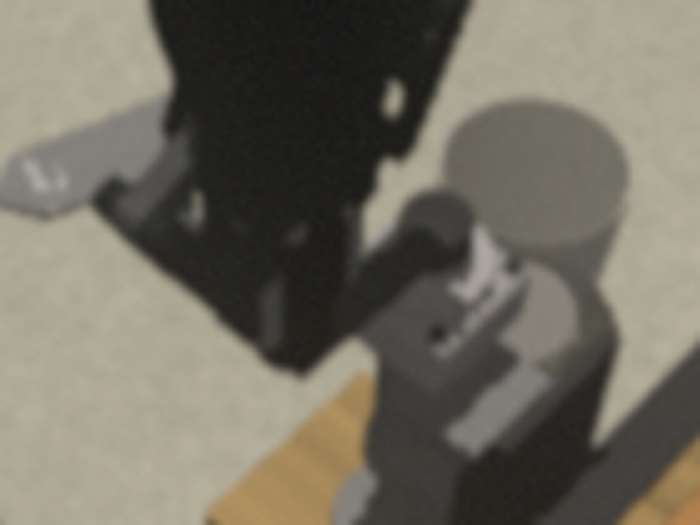

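>>> drive_tool(increments=[[-1, [0.0326, 0.0031, 0], 0], [-1, [0.0319, 0.0073, 0], 0], [-1, [0.0306, 0.0114, 0], 0]])

```text
clock: 19.5
position: [606.2, -66.1, 279.8]
ee_rot: [0.73, -0.684, -0.0, -0.002]
contact_force: [-0.5, 8.1, 4.2]
gripper_width: 27.4
```

```bash
python3 -c "
from h import *
circ(7.5,6,a0=-20.5)"
```

```text
clk 19.5 r 74.54 ang -18.53 F tan -7.5 rad -3.07 Fz 4.24 w 27.4 z 279.8
-28.0 [0.0289, 0.0153]
-35.5 [0.0266, 0.019]
-43.0 [0.0239, 0.0223]
-50.5 [0.0208, 0.0252]
-58.0 [0.0173, 0.0277]
-65.5 [0.0136, 0.0298]
```

>>> drive_tool(increments=[[-1, [0.0289, 0.0153, 0], 0], [-1, [0.0266, 0.019, 0], 0], [-1, [0.0239, 0.0223, 0], 0]])

```text
clock: 19.88
position: [591.9, -90.9, 279.9]
ee_rot: [0.73, -0.684, 0.001, -0.003]
contact_force: [2.0, 7.6, 3.2]
gripper_width: 27.7
```

```bash
python3 -c "
from h import *
circ(7.5,9,a0=-43)"
```

```text
clk 19.88 r 74.39 ang -40.73 F tan -7.11 rad -3.42 Fz 3.22 w 27.7 z 279.9
-50.5 [0.0208, 0.0252]
-58.0 [0.0173, 0.0277]
-65.5 [0.0136, 0.0298]
-73.0 [0.0096, 0.0313]
-80.5 [0.0054, 0.0323]
-88.0 [0.0011, 0.0327]
-95.5 [-0.0031, 0.0326]
-103.0 [-0.0074, 0.0319]
-110.5 [-0.0114, 0.0306]
```

>>> drive_tool(increments=[[-1, [0.0208, 0.0252, 0], 0], [-1, [0.0173, 0.0277, 0], 0], [-1, [0.0136, 0.0298, 0], 0]])

```text
clock: 20.25
position: [569.2, -108.6, 279.9]
ee_rot: [0.73, -0.684, 0.002, -0.003]
contact_force: [5.6, 4.3, 1.6]
gripper_width: 27.2
```

```bash
python3 -c "
from h import *
circ(7.5,1,a0=-65.5)
crop(get_image('scene'),180,110,340,230,5,'pics/s10.png')"
```

```text
clk 20.25 r 74.29 ang -63.07 F tan -6.91 rad -1.29 Fz 1.56 w 27.2 z 279.9
-73.0 [0.0096, 0.0313]
```

View pics/s10.png

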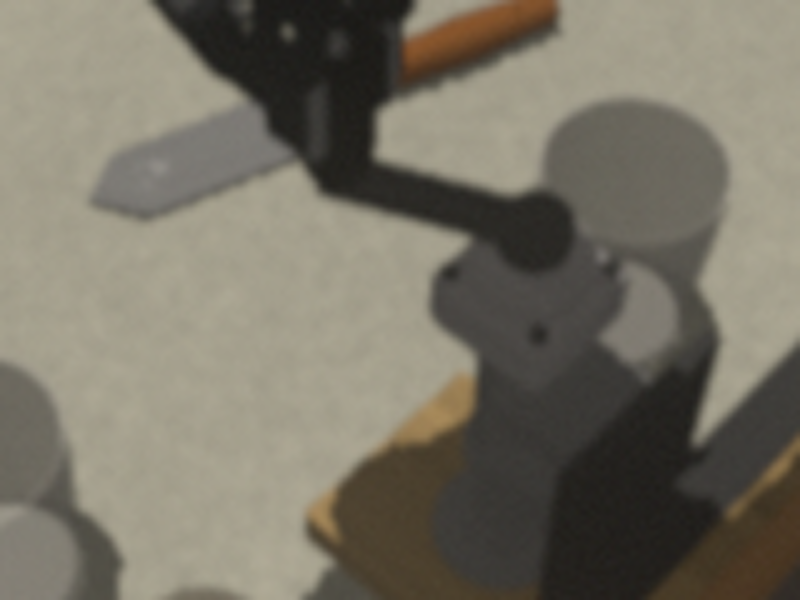

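```bash
python3 -c "
from h import *
th=np.linspace(0,2*np.pi,73)
for z in (25,30,35,40,45):
  q=np.array([proj('scene',[535.5+32*np.cos(t),-42.4+32*np.sin(t),z]) for t in th]); q=(q-[180,110])*5
  print(z,'low',q[q[:,1].argmax()].round(),'left',q[q[:,0].argmin()].round())
crop(get_image('scene'),230,170,310,250,9,'pics/s11.png')
"
```

```text
25 low [494. 590.] left [424. 526.]
30 low [495. 585.] left [424. 520.]
35 low [495. 580.] left [425. 515.]
40 low [496. 575.] left [425. 509.]
45 low [497. 569.] left [425. 504.]
```

View pics/s11.png

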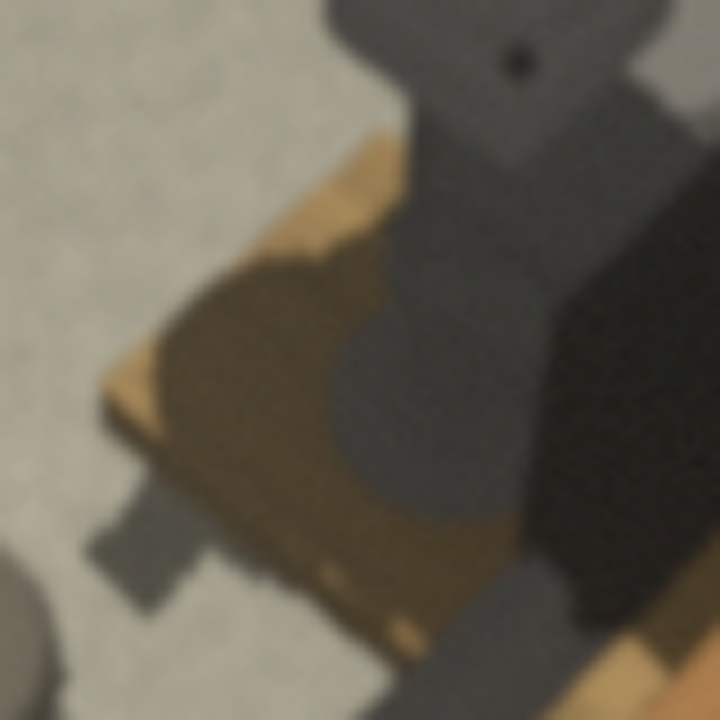

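The foot's lowest rim point is at (280,228) in the scene picture, so its underside is at about 26±3 mm, nearly on the pad. I'll take small steps from here.

>>> drive_tool(increments=[[-1, [0.0096, 0.0313, 0], 0]])

```text
clock: 20.48
position: [560.1, -112.5, 279.9]
ee_rot: [0.73, -0.684, 0.002, -0.002]
contact_force: [6.1, 4.0, 1.8]
gripper_width: 26.7
```

```bash
python3 -c "
from h import *
circ(5,8,a0=-73)"
```

```text
clk 20.48 r 74.31 ang -70.65 F tan -7.08 rad -1.8 Fz 1.77 w 26.7 z 279.9
-78.0 [0.0041, 0.0214]
-83.0 [0.0022, 0.0217]
-88.0 [0.0003, 0.0218]
-93.0 [-0.0016, 0.0217]
-98.0 [-0.0035, 0.0215]
-103.0 [-0.0054, 0.0211]
-108.0 [-0.0072, 0.0206]
-113.0 [-0.009, 0.0199]
```

>>> drive_tool(increments=[[-1, [0.004, 0.0214, 0], 0]])

```text
clock: 20.6
position: [553.4, -114.5, 279.9]
ee_rot: [0.73, -0.684, 0.002, -0.002]
contact_force: [6.7, 2.0, 1.1]
gripper_width: 27.1
```

>>> drive_tool(increments=[[-1, [0.002, 0.0217, 0], 0]])

```text
clock: 20.72
position: [547.1, -115.8, 279.9]
ee_rot: [0.73, -0.684, 0.002, -0.002]
contact_force: [6.5, 0.1, 0.4]
gripper_width: 27.2
```

```bash
python3 -c "
from h import *
circ(5,1,a0=-83)"
```

```text
clk 20.73 r 74.3 ang -81.04 F tan -6.43 rad 0.88 Fz 0.43 w 27.2 z 279.9
-88.0 [0.0003, 0.0218]
```

>>> drive_tool(increments=[[-1, [0.0003, 0.0218, 0], 0]])

```text
clock: 20.85
position: [540.6, -116.6, 279.9]
ee_rot: [0.73, -0.684, 0.003, -0.002]
contact_force: [5.8, -0.2, 0.8]
gripper_width: 27.2
```

>>> drive_tool(increments=[[-1, [-0.0016, 0.0217, 0], 0]])

```text
clock: 20.98
position: [534.8, -116.6, 280.1]
ee_rot: [0.73, -0.684, 0.003, -0.002]
contact_force: [9.8, -0.8, 0.3]
gripper_width: 27.7
```

```bash
python3 -c "
from h import *
circ(5,1,a0=-93)"
```

```text
clk 20.98 r 74.24 ang -90.57 F tan -9.81 rad 0.72 Fz 0.29 w 27.7 z 280.1
-98.0 [-0.0035, 0.0215]
```

The push jumped from about 6 N to 9.8 N, so the foot is taking weight. I hold one row to confirm.

>>> drive_tool(increments=[[-1, [0, 0, 0], 0]])

```text
clock: 21.1
position: [534.2, -116.6, 280.2]
ee_rot: [0.73, -0.684, 0.003, -0.002]
contact_force: [7.3, -0.7, 0.7]
gripper_width: 27.3
```

>>> drive_tool(increments=[[-1, [0, 0, 0], 0]])

```text
clock: 21.22
position: [534.3, -116.6, 280.2]
ee_rot: [0.73, -0.684, 0.003, -0.002]
contact_force: [6.6, -1.1, 0.1]
gripper_width: 26.9
```

```bash
python3 -c "
from h import *
circ(1,2,a0=-93)"
```

```text
clk 21.23 r 74.21 ang -90.96 F tan -6.57 rad 1.0 Fz 0.07 w 26.9 z 280.2
-94.0 [-0.0005, 0.0043]
-95.0 [-0.0006, 0.0043]
```

>>> drive_tool(increments=[[-1, [-0.0005, 0.0043, 0], 0]])

```text
clock: 21.35
position: [533.9, -116.6, 280.2]
ee_rot: [0.73, -0.684, 0.004, -0.003]
contact_force: [9.5, -2.1, -0.9]
gripper_width: 27.0
```

>>> drive_tool(increments=[[-1, [-0.0006, 0.0043, 0], 0]])

```text
clock: 21.48
position: [532.9, -116.5, 280.2]
ee_rot: [0.73, -0.684, 0.004, -0.003]
contact_force: [10.6, -1.9, 0.2]
gripper_width: 27.1
```

```bash
python3 -c "
from h import *
circ(1,3,a0=-95)"
```

```text
clk 21.48 r 74.17 ang -92.01 F tan -10.63 rad 1.52 Fz 0.17 w 27.1 z 280.2
-96.0 [-0.0007, 0.0043]
-97.0 [-0.0008, 0.0043]
-98.0 [-0.0008, 0.0043]
```

The push is now 10.6 N while turning, against about 6.5–7 N free. That is clearly heavier and below the 12 N where the dolly starts to lift. I stop here, relax slightly, release and rise.

>>> drive_tool(increments=[[-1, [0, -0.003, 0], 0], [1, [0, 0, 0], 0], [1, [0, 0, 0], 0], [1, [0, 0, 0], 0], [1, [0, 0, -0.05], 0], [1, [0, 0, -0.15], 0], [1, [0, 0, -0.15], 0]])

```text
clock: 22.35
position: [529.6, -116.4, 386.6]
ee_rot: [0.729, -0.684, 0.0, 0.0]
contact_force: [1.1, 0.5, 0.4]
gripper_width: 85.5
```

```bash
python3 -c "
from h import *
plan(535,-300,380)
crop(get_image('scene'),180,110,340,230,5,'pics/s12.png')"
```

```text
clk 22.35 pos [ 529.6 -116.4  386.6] yaw 273.67 F [1.1  0.5  0.35] w 85.5
tool d mm [183.6   6.3   6.7] scaled [0.612 0.021 0.022]
```

View pics/s12.png

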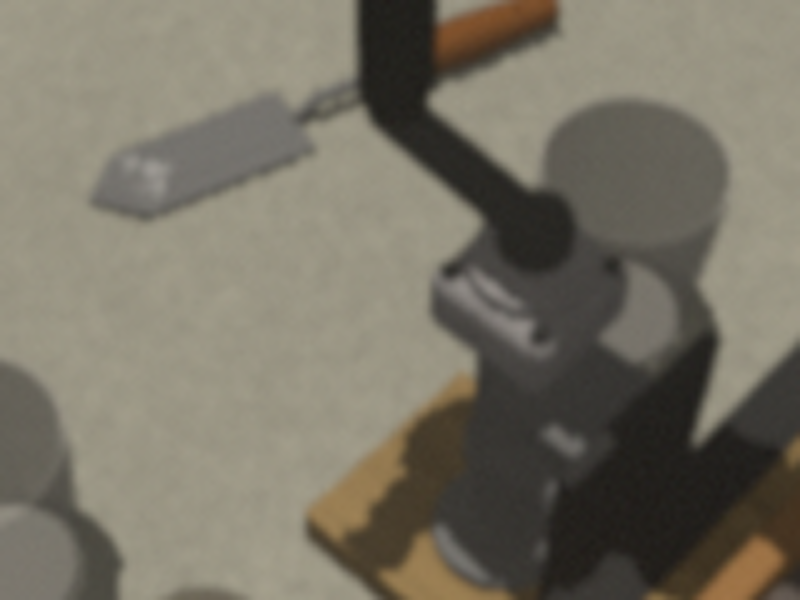

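>>> drive_tool(increments=[[1, [0.15, 0, 0], 0], [1, [0.2, 0, 0], 0], [1, [0.2, 0, 0], 0], [1, [0.2, 0, 0], 0], [1, [0.2, 0, 0], 0], [1, [0.1, 0, 0], 0], [1, [0, 0, 0], 0], [1, [0, 0, 0], 0]])

```text
clock: 23.4
position: [549.9, -430.3, 384.8]
ee_rot: [0.729, -0.684, 0.0, -0.0]
contact_force: [0.4, -0.3, -0.8]
gripper_width: 85.6
```

```bash
python3 -c "
from h import *
plan(535,-300,380)
crop(get_image('top'),200,90,400,240,4,'pics/t13.png')
crop(get_image('scene'),0,0,512,384,1.5,'pics/s13.png')"
```

```text
clk 23.4 pos [ 549.9 -430.3  384.8] yaw 273.67 F [ 0.44 -0.27 -0.81] w 85.6
tool d mm [-131.     6.5    4.7] scaled [-0.437  0.022  0.016]
```

View pics/t13.png

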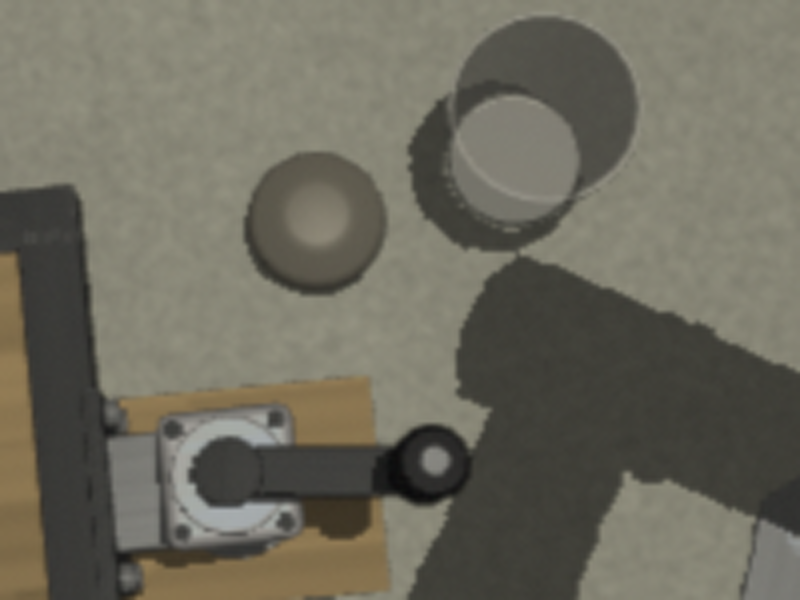

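View pics/s13.png

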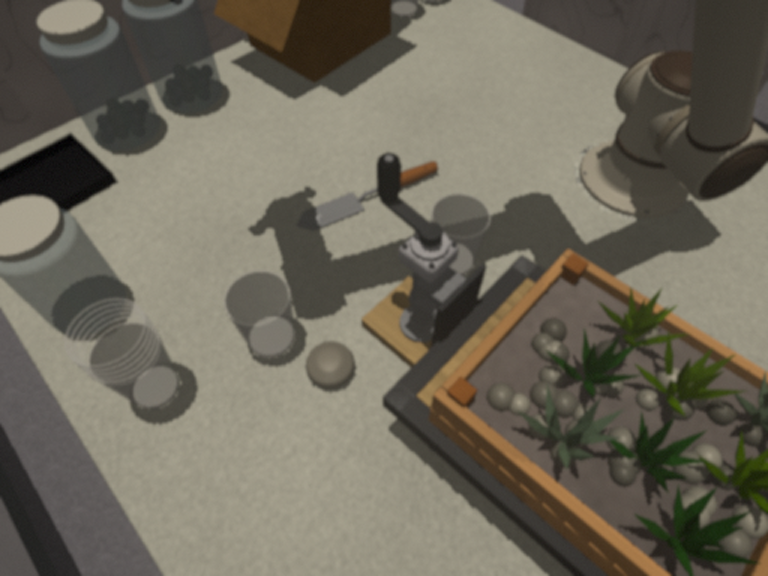

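The final top view shows the head corners at the same pixels as at the start, (160,414) to (301,534) in the crop. The deck edge, cobble and cup_a are also unchanged, and the pad lies square under the jack. One numeric check, then I hand in.

```bash
python3 -c "
from h import *
T=lambda u,v:(200+u/4,90+v/4)
a=onz('top',*T(370,377),25);b=onz('top',*T(390,591),25);m=(a+b)/2;d=b-a
n=np.array([-abs(d[1]),abs(d[0])]);u=np.array([d[1],-d[0]])[:2];u/=np.linalg.norm(u);u=u if u[1]>0 else -u
print(a,b,np.linalg.norm(d),'pad ctr',m[:2]+70*u,'yaw',np.degrees(np.arctan2(u[1],u[0])))
t0=cv2.imread('pics/tc.png').astype(int);t1=cv2.imread('pics/t13.png').astype(int)
print('deck diff',np.abs(t0-t1)[180:600,0:100].mean(),'head', np.abs(t0-t1)[500:545,165:300].mean(),'cobble',np.abs(t0-t1)[150:295,265:385].mean(),'cupa',np.abs(t0-t1)[20:245,430:630].mean())
print(job_done())
"
```

```text
[ 594.22457689 -111.66607525   25.        ] [ 485.67391896 -118.14033743   25.        ] 108.74355799702258 pad ctr [535.78165988 -45.02737926] yaw 93.41323570979493
deck diff 5.292698412698413 head 10.878902606310014 cobble 6.347662835249042 cupa 6.510244444444444
the job is handed in; nothing more can be done
None
```

The pad is under the jack foot, the foot is standing on it and taking weight, and the job was handed in at about 23.5 s of the 72 s allowed.

**Order of work:** I pushed the pad about 25 mm, then the arm's wrist came close to the crank sleeve. I wound the crank half a turn clockwise to clear it, which left the foot well above the pad. Then I pushed the pad the rest of the way and wound the crank until it turned clearly heavier. So half a turn of the winding was done before the pad was in place.

**Crank:** Free turning took about 6–7.5 N. The push rose to 9.8 N and then 10.6 N in the last small steps. That is below the 12 N where the dolly's near end starts to lift. I then let go and moved clear.

**Last checks:**
- **Pad:** the top view puts its centre at (535.8, -45.0), with the jack axis at (535.5, -42.4). Its yaw is 93.4°, against about 93.7° for the dolly. The whole foot is on it.
- **Dolly, cobble and cup_a:** they show at the same pixels as at the start.
- **cup_b:** measured at about (393, -102.5) after the pad was placed, against (392, -101) at the start. In the final scene picture it stands in the same place.

**Not fully certain:**
- **Force while holding still:** it fell to 6.6 N because static friction carries the load, so the "heavier" reading comes only from the readings taken while turning.
- **Earlier pad measurement:** one that I made while the arm was still settling was off by several mm. I measured again before relying on it.

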